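# Turn a dryer lint filter over against the brush-down tray and open it

### The job

The folding lint filter lies on the table with its white leaf underneath. Take its handle, push the opposite edge up against the side of the steel brush-down tray and tip the filter over, so that it lies flat on the tray's grille with the white leaf on top and still shut; then swing the leaf open by its tab until it stands upright or leans back, and let go. Leave the brush, the mug and the torch where they are.

Things in the scene. Friction and masses are not known exactly. Their poses are not given: they have to be found in the camera images.
- tray: fixed brush-down tray, a steel pan closed on top by a black slatted grille: 190 mm along its x, 180 mm along its y, 30 mm high, solid vertical sides. Origin: centre of its underside, on the table. Its x axis points away from the filter: the side that faces the filter is the plane x = -95 mm of the tray's frame
- filter_centre (a point): centre of the loose lint filter, half-way up. The filter is a flat slab 110 x 130 mm and 20 mm thick, about 0.3 kg, made of two halves of 10 mm each: the dark grey base (upper at the start) and the white hinged leaf (lower at the start). Axes: x along the 110 mm, from the handle to the opposite edge, which faces the tray at the start; y along the 130 mm, toward the hinge; z from the leaf to the base, so z is up at the start and down once turned over
- filter_handle (a point): centre of the filter's green T handle: a round grip 13 mm thick and 40 mm long, along the filter's y, that turns freely on its axle, so that held by its two flat ends it lets the filter swing while the tool keeps pointing down. The stem is 18 mm wide. This point is 24 mm out of the filter's edge, 134 mm from the opposite edge, at half thickness (10 mm above the table)
- leaf_hinge (a point): middle of the leaf's hinge line, which runs along the filter's x, 67 mm from the filter's centre, at half thickness
- leaf_tab (a point): centre of the leaf's green tab: 30 mm wide (along the filter's x), 8 mm thick, it stands 30 mm out of the leaf's edge opposite the hinge; this point is 15 mm out of that edge and 147 mm from the hinge line. Tab and leaf lie in the lower 10 mm at the start, in the upper 10 mm once the filter is turned over. Held lightly by its two sides (about 5 N) the tab turns between the fingers; a hard grip may drag the filter along
- leaf (a joint): angle of the leaf, rad: 0 shut on the base, 1.57 square to it, stop at 2.0. A slightly stiff hinge (0.03 N m) holds it at any angle
- lint_brush: bystander: purple oval brush 30 x 85 x 23 mm lying on the table, origin under its centre
- mug: bystander: white spotted mug 82 x 114 x 91 mm, origin under its centre
- torch: bystander: black pocket torch standing on its lens, 44 mm across, 123 mm high, origin under its centre

How it is judged:
On the way:
1. the filter lies turned over, flat on the tray, with the leaf on top and still shut (angle between filter_centre's own z axis and vertical above 2.98 rad and height (world z) of filter_centre between 0.034 and 0.046 m and value of joint leaf below 0.3 rad), for 0.2 s.
At the end, for the whole second after the job is handed in: The filter lies on the tray, turned over and flat within 9 degrees, its centre over the tray (it may overhang the sides), and its leaf is open by at least 1.4 rad (80 degrees) and at rest (angle between filter_centre's own z axis and vertical above 2.98 rad and height (world z) of filter_centre between 0.034 and 0.046 m and x of filter_centre in the frame of tray between -0.1 and 0.1 m and y of filter_centre in the frame of tray between -0.09 and 0.09 m and value of joint leaf above 1.4 rad and velocity of joint leaf between -0.1 and 0.1 rad/s); the robot touches nothing.
It fails at once if the brush, the mug or the torch is moved by more than 30 mm (distance of any of lint_brush, mug, torch from where it was at the start of the episode above 0.03 m).
It also fails if it takes over 64 s, if anything falls off the work surface, if the arm or the gripper's body presses on something with over 40 N, if the wrist force passes 120 N, or if a joint passes its speed limit or range.

### The arm

A 7-joint arm with a two-finger parallel gripper is mounted at the origin on a cart in front of the work surface, level with it; the furniture and walls round the work are solid. World frame = base frame: x ahead of the robot, y to its left, z up, the work surface at z = 0. Lengths are in m, angles in rad, forces in N, time in s.
With the tool pointing down it reaches from about 0.425 to 0.925 m from the base axis. Payload 6.8 kg.
Tool frame: the origin (TCP) lies on the centre line of the jaws, within the pads' length; the fingertips stand 17 mm ahead of it and the grasp point (between the pads) lies 2 mm behind it; z points along the fingers, y is the direction in which the jaws open and shut (so a half turn about z gives the same grasp; the last joint's range is limited). The gripper opens to 85 mm and grips with 20 to 120 N. Pads are 22 mm wide; open, the fingers measure 114 mm over their backs; the gripper's body (76 mm by 85 mm) begins 54 mm behind the grasp point. The pads swing forward as they close: fully open they stand 13 mm farther back than shut.
Start: joints at [1.025, 0.477, 0.022, 1.555, -0.011, 1.109, -0.083], TCP at [0.286, -0.611, 0.248] pointing down, gripper open.
Joint ranges: [-2.96, 2.96], [-0.34, 2.1], [-1.41, 1.46], [0.24, 2.44], [-1.37, 4.51], [0.17, 1.92], [-2.96, 2.96]. Speed limits (rad/s): [2.39, 2.39, 3.14, 3.14, 3.14, 3.14, 3.14].

### API

Orientations are given as a unit quaternion [w, x, y, z].
In Python, from bench import r, grab_frame, calibration, finder gives the robot as it stands. The module is installed in compiled form; this text tells all that it offers. Calls block until the motion is done:
- r.move_pose(position, orientation): joint-space move of the TCP to a pose.
- r.move_linear(position, velocity=0.15, attitude=None): straight line of the TCP; attitude=None keeps the orientation; velocity is the mean speed in m/s.
- r.set_joints(angles): joint-space move.
- r.set_gripper(opening, squeeze=None): finger opening in m; squeeze is the grip in N (None keeps the last); returns when the fingers have stopped.
- r.sleep(seconds).
- r.inverse_kinematics(position, orientation): joint angles nearest the present ones, or None.
- grab_frame(name): name is "scene" or "side" or "wrist"; returns the picture (420x560x3 uint8, red, green, blue); there is no depth.
- calibration(name): a dict with "fx", "fy", "cx", "cy" (pixels), "k1" (the pictures are not rectified: a ray, as slopes to the right and down, at radius r is drawn at 1 + k1 r^2 times it, then the intrinsics apply), "R" (3x3) and "t" (3): a world point X has camera coordinates R X + t. Camera axes: x right, y down, z forward; pixel columns grow to the right and rows downward; lengths in m; the calibration is good to about 2 mm. A picture is of the moment at which its call begins: read the wrist's pose just before it. calibration takes no time and is no camera call; for the wrist camera it gives the pose at the moment of the call.
A pose or a line that the arm cannot do raises r.IKError and nothing moves.
- r.job_done(): hands the job in, once; it reports no verdict.
Trained networks look in the newest picture that a camera, given by its name, has taken for a name from the list of things; names that differ only in an ending like _2 or _b are one class to them, and where a whole thing is asked for, a point or a joint stands for the part that bears it (a point fixed in the world has none). Each returns a list of dicts, best first, with "confidence" (0 to 1); they miss things now and then, are a little off and sometimes report something else, mostly with a low value. They report only what shows in the picture. A call takes as long as a camera call.
- finder.boxes_of(label, camera): "point" ([x, y, z] in m, in world coordinates, good to about 4 mm: the middle of the surface that is visible of it).
- finder.regions_of(label, camera): "region" (420x560 bool, what is visible of it).
Readings, each from a call of its own:
- r.current_t(): time.
- r.current_joint_pos(): joint angles.
- r.current_joint_velocities(): joint speeds.
- r.current_joint_efforts(): joint torques, N m.
- r.current_eef_pos(): TCP position.
- r.current_eef_rot(): TCP orientation.
- r.current_force(): force on the tool from outside, world axes, zero at the start.
- r.current_wrist_torque(): the same for the moment, N m.
- r.current_grip_width(): finger opening in m.
Only numpy, scipy, OpenCV 4.12 (cv2) and the standard library are available. Lean on these libraries where they do the work, as an engineer would, in place of code of your own. Each camera call takes 0.05 s, during which the arm holds its last target.

## Working session

There is one attempt and no reset: what is moved stays moved. The work goes in short steps, each a Python script; the robot and the scene stay as the last script left them, time stands still between calls to the robot, and variables do not carry over. Pictures are saved under pics/ and viewed, and the job is handed in when it is done.

```bash
mkdir -p pics; ls; python3 - <<'E'
from bench import r, grab_frame, calibration, finder
import cv2
print(r.current_t(), r.current_eef_pos(), r.current_eef_rot())
for n in ("scene","side"):
    im=grab_frame(n); cv2.imwrite(f"pics/a_{n}.png",im[:,:,::-1])
    for l in ["tray","filter_centre","filter_handle","leaf_hinge","leaf_tab","lint_brush","mug","torch"]:
        try:
            print(n,l,[(round(d["confidence"],2),[round(float(v),4) for v in d["point"]]) for d in finder.boxes_of(l,n)[:2]])
        except Exception as e: print(n,l,e)
E
```

```text
pics
0.0 [ 0.28590367 -0.61081945  0.24734611] [-8.82985958e-04  9.76136607e-01  2.17155421e-01 -2.61811315e-04]
scene tray [(0.61, [0.5292, -0.1501, 0.0291])]
scene filter_centre [(0.61, [0.5147, 0.0362, 0.0145])]
scene filter_handle [(0.68, [0.5174, 0.0381, 0.0167]), (0.59, [0.449, 0.0398, 0.0122])]
scene leaf_hinge [(0.7, [0.5127, 0.0374, 0.0145])]
scene leaf_tab [(0.8, [0.4496, 0.0386, 0.0095])]
scene lint_brush [(0.73, [0.4644, -0.403, 0.0222])]
scene mug [(0.55, [0.735, -0.1413, 0.0544]), (0.32, [0.4504, 0.0419, 0.0099])]
scene torch []
side tray [(0.72, [0.5407, -0.1744, 0.0301]), (0.53, [0.7472, -0.1674, 0.0593])]
side filter_centre [(0.93, [0.5579, 0.0138, 0.0144])]
side filter_handle [(0.65, [0.5631, 0.0205, 0.0183])]
side leaf_hinge [(0.64, [0.5594, 0.0144, 0.0169])]
side leaf_tab [(0.39, [0.5552, -0.0231, 0.0046])]
side lint_brush [(0.66, [0.4688, -0.4134, 0.0233]), (0.36, [0.5409, -0.1782, 0.0304])]
side mug [(0.92, [0.7442, -0.1703, 0.0565]), (0.53, [0.5639, 0.0099, 0.0169])]
side torch [(0.82, [0.7794, 0.1553, 0.0609]), (0.72, [0.5637, 0.0163, 0.0152])]
```

View pics/a_scene.png

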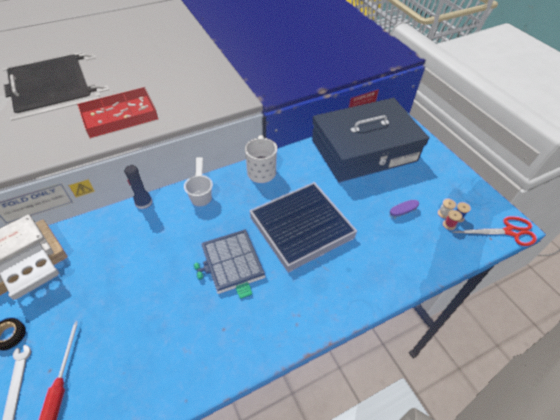

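View pics/a_side.png

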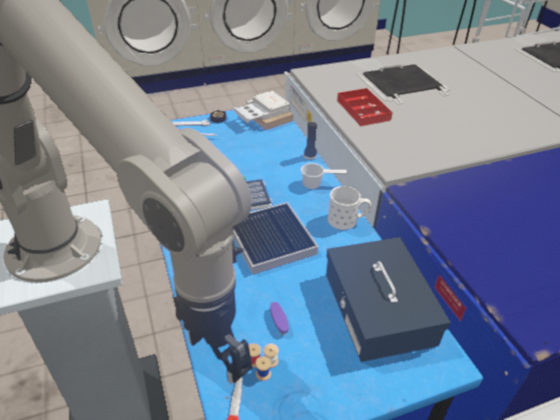

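The scene view shows the filter at about (233,262), its green handle at (200,270) and its tab at (245,291). The tray is at (303,225), with a measuring cup at (199,190). The side view is partly blocked by the arm. I'll measure from regions and an enlarged crop.

```bash
cat > h.py <<'E'
from bench import r, grab_frame, calibration, finder
import cv2, numpy as np
from scipy.spatial.transform import Rotation as Ro
def KD(c): 
    return np.array([[c["fx"],0,c["cx"]],[0,c["fy"],c["cy"]],[0,0,1.]]), np.array([c["k1"],0,0,0,0.])
def back(c,uv,z):
    K,D=KD(c); p=cv2.undistortPoints(np.array(uv,float).reshape(-1,1,2),K,D)[:,0]
    R=np.array(c["R"]);t=np.array(c["t"]); C=-R.T@t
    d=np.c_[p,np.ones(len(p))]@R
    return C+d*((z-C[2])/d[:,2])[:,None]
def proj(c,X):
    K,D=KD(c); rv,_=cv2.Rodrigues(np.array(c["R"])); 
    return cv2.projectPoints(np.array(X,float).reshape(-1,1,3),rv,np.array(c["t"],float),K,D)[0][:,0]
E
python3 - <<'E'
from h import *
im=cv2.imread("pics/a_scene.png")
crop=im[170:310,180:370]; cv2.imwrite("pics/a_crop.png",cv2.resize(crop,None,fx=4,fy=4,interpolation=cv2.INTER_CUBIC))
grab_frame("scene"); c=calibration("scene")
for l,z in (("tray",.03),("filter_centre",.02),("filter_handle",.01),("leaf_tab",.005)):
    for d in finder.regions_of(l,"scene")[:2]:
        m=d["region"].astype(np.uint8); cs=cv2.findContours(m,0,2)[0]; k=max(cs,key=cv2.contourArea)
        q=cv2.approxPolyDP(cv2.convexHull(k),5,True)[:,0]
        print(l,round(d["confidence"],2),m.sum(),q.tolist(), back(c,q,z)[:,:2].round(3).tolist())
E
```

```text
tray 0.65 5606 [[314, 183], [356, 233], [287, 271], [250, 211]] [[0.626, -0.24], [0.447, -0.249], [0.43, -0.058], [0.615, -0.055]]
tray 0.56 249 [[263, 276], [248, 296], [218, 292]] [[0.442, -0.007], [0.414, 0.041], [0.449, 0.093]]
filter_centre 0.83 2900 [[245, 230], [264, 277], [243, 297], [217, 292], [197, 277], [202, 243]] [[0.576, -0.024], [0.444, -0.01], [0.421, 0.049], [0.456, 0.094], [0.508, 0.119], [0.586, 0.079]]
filter_handle 0.75 3023 [[244, 230], [264, 276], [250, 295], [239, 298], [198, 279], [193, 264], [202, 242]] [[0.583, -0.024], [0.451, -0.013], [0.423, 0.033], [0.427, 0.056], [0.508, 0.118], [0.548, 0.116], [0.595, 0.077]]
filter_handle 0.28 5547 [[315, 183], [356, 233], [288, 271], [249, 211]] [[0.64, -0.254], [0.458, -0.26], [0.438, -0.066], [0.631, -0.059]]
leaf_tab 0.83 236 [[263, 276], [247, 296], [218, 292]] [[0.454, -0.012], [0.426, 0.039], [0.462, 0.09]]
```

View pics/a_crop.png

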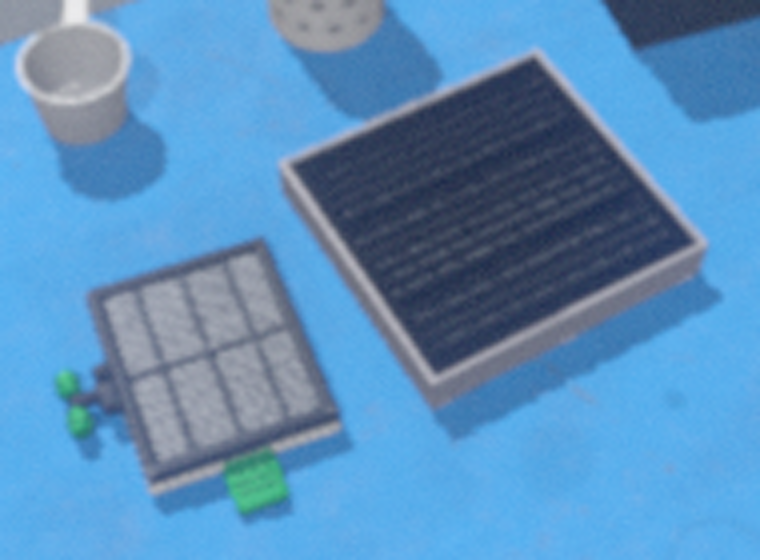

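```bash
cat >> h.py <<'E'
from scipy.optimize import least_squares
def rect(c,px,loc,z,guess):
    # fit x,y,yaw of planar body: loc Nx2 local pts at height z (scalar or N)
    loc=np.array(loc,float); px=np.array(px,float)
    def f(p):
        R=np.array([[np.cos(p[2]),-np.sin(p[2])],[np.sin(p[2]),np.cos(p[2])]])
        return (proj(c,np.c_[loc@R.T+p[:2],np.broadcast_to(z,len(loc))])-px).ravel()
    s=least_squares(f,guess); return s.x,s.fun.reshape(-1,2)
E
python3 - <<'E'
from h import *
c=calibration("scene")
cv=lambda a:(np.array(a,float)+.5)/4-.5+[180,170]
# tray local: x away from filter (-y world), y -> +x world
t=[[282,163],[537,50],[705,243],[435,378]]
tl=np.array([[-95,90],[95,90],[95,-90],[-95,-90]])/1e3
T,e=rect(c,cv(t),tl,.03,[.53,-.15,-1.57]); print("tray",T.round(4),e.round(1).tolist())
f=[[90,293],[265,240],[340,413],[152,472]]
fl=np.array([[-55,65],[55,65],[55,-65],[-55,-65]])/1e3
F,e=rect(c,cv(f),fl,.02,[.53,.04,-1.57]); print("filt",F.round(4),e.round(1).tolist())
h=back(c,cv([[72,400]]),.012); print("handle",h)
R=np.array([[np.cos(F[2]),-np.sin(F[2])],[np.sin(F[2]),np.cos(F[2])]])
H=F[:2]+R@[-.079,0]; print("handle from fit",H, "tab",F[:2]+R@[0,-.08], back(c,cv([[258,482]]),.009))
Rt=Ro.from_euler('z',T[2]); print("filter in tray",(Rt.inv().apply([*(F[:2]-T[:2]),0])), F[2]-T[2])
print(Ro.from_quat(np.roll(r.current_eef_rot(),-1)).as_matrix().round(3))
E
```

```text
tray [ 0.5365 -0.1554 -1.5058] [[-1.1, -0.8], [0.2, -1.2], [1.3, -0.2], [-0.5, 1.5]]
filt [ 0.5202  0.0312 -1.6629] [[-1.0, -1.2], [0.6, -1.8], [1.2, 0.2], [-0.7, 2.1]]
handle [[0.52911826 0.11134442 0.012     ]]
handle from fit [0.52750642 0.10988706] tab [0.44057683 0.03858316] [[0.43950858 0.03926908 0.009     ]]
filter in tray [-0.1872436  -0.00409028  0.        ] -0.1570959371203502
[[ 0.906  0.424  0.   ]
 [ 0.424 -0.906  0.   ]
 [ 0.    -0.    -1.   ]]
```

```bash
cat >> h.py <<'E'
def quat(yaw_y, flip=0):
    """tool down, tool y along world direction angle yaw_y"""
    a=yaw_y+np.pi*flip
    y=np.array([np.cos(a),np.sin(a),0]);z=np.array([0,0,-1.]);x=np.cross(y,z)
    return np.roll(Ro.from_matrix(np.c_[x,y,z]).as_quat(),1)
E
python3 - <<'E'
from h import *
H=np.array([.5278,.1105]); yaw=-1.663+np.pi/2
for fl in (0,1):
    for p in ([*H,.15],[*H,.02],[.54,-.06,.17],[.54,-.21,.05]): print(fl,r.inverse_kinematics(p,quat(yaw,fl)))
E
```

```text
0 [ 0.1785453   0.44737691 -0.62677964  1.93830834  0.34079699  0.86201177
 -0.71894677]
0 [ 0.0278783   0.625419   -0.44496797  2.00794481  0.45831827  0.60595011
 -0.81848422]
0 [ 0.38262334  0.39573614 -0.47908209  1.92095326  0.23282713  0.87907641
 -0.30664681]
0 [ 0.50866365  0.59936217 -0.3202037   1.911533    0.28804562  0.67518459
 -0.07808466]
1 [ 0.54816038  0.68001892 -1.18457539  1.91732829  0.72999612  1.06228802
  2.09770399]
1 [ 0.52982482  0.9770079  -1.19670839  1.97732225  1.09848686  1.047857
  1.84617678]
1 [-0.86949977  0.73624707  1.27605754  1.99712508 -0.82464325  1.06554104
 -2.43898983]
1 [ 0.02367599  0.60139079  0.31572893  1.94630935 -0.29905223  0.63890256
 -2.7044084 ]
```

```bash
python3 - <<'E'
from h import *
H=np.array([.5278,.1105]); yaw=-1.663+np.pi/2
r.move_pose([.53,.03,.28],quat(yaw)); r.set_gripper(.06,20)
c=calibration("wrist"); im=grab_frame("wrist"); cv2.imwrite("pics/w1.png",im[:,:,::-1])
np.savez("w1.npz",**{k:c[k] for k in c}); print(r.current_t(), r.current_eef_pos(), c["k1"])
for l in ("filter_handle","leaf_tab","filter_centre","tray"): print(l,[(round(d["confidence"],2),np.round(d["point"],4).tolist()) for d in finder.boxes_of(l,"wrist")[:2]])
E
```

```text
4.0167 [0.5300181  0.02990833 0.28000063] -0.05701298054336309
filter_handle [(0.61, [0.5197, 0.039, 0.0167])]
leaf_tab [(0.81, [0.4453, 0.0413, 0.0109])]
filter_centre [(0.6, [0.5224, 0.041, 0.0164])]
tray [(0.69, [0.5306, -0.1356, 0.029])]
```

View pics/w1.png

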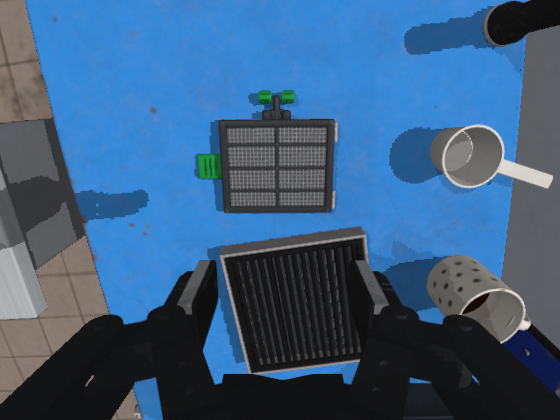

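The wrist view shows the handle knobs at (265,97) and (288,97), the filter's top from (220,121) to (335,212), and the tray's near edge from (222,252) to (366,234).

```bash
python3 - <<'E'
from h import *
im=cv2.imread("pics/w1.png"); cv2.imwrite("pics/w1c.png",cv2.resize(im[80:280,190:390],None,fx=3,fy=3,interpolation=cv2.INTER_CUBIC))
E
```

```text
(no output)
```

View pics/w1c.png

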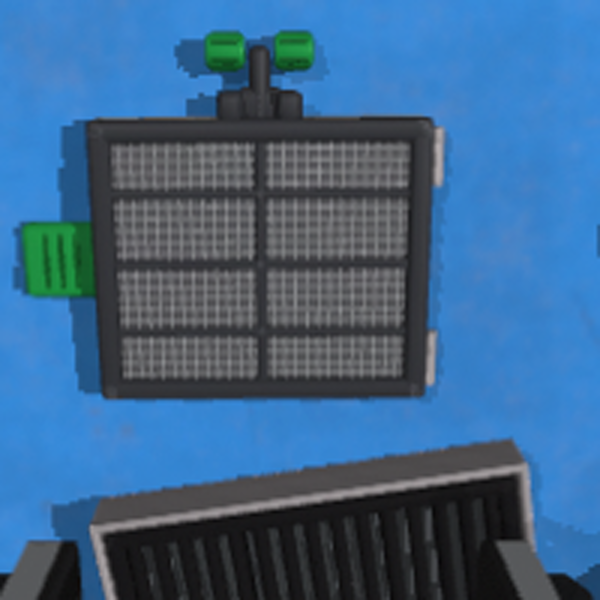

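```bash
python3 - <<'E'
from h import *
c=dict(np.load("w1.npz"))
cv=lambda a:(np.array(a,float)+.5)/3-.5+[190,80]
fl=np.array([[-55,65],[55,65],[55,-65],[-55,-65]])/1e3
F,e=rect(c,cv([[433,120],[423,395],[105,396],[90,122]]),fl,.02,[.52,.03,-1.66]); print(F.round(4),e.round(1).tolist())
print(back(c,cv([[224,50],[294,49]]),.0165), back(c,cv([[260,50]]),.0165))
print(back(c,cv([[92,524],[527,463]]),.03))
T=np.array([.5365,-.1554,-1.5058]);R=Ro.from_euler('z',T[2])
print([(T+R.apply([-.095,s*.09,0]))[:2] for s in(-1,1)])
E
```

```text
[ 0.5241  0.0314 -1.6582] [[1.5, -1.1], [1.1, 1.4], [-1.1, 1.5], [-1.5, -1.1]]
[[0.51757123 0.11112442 0.0165    ]
 [0.54307017 0.10910959 0.0165    ]] [[0.53066973 0.10990009 0.0165    ]]
[[ 0.44495421 -0.06677266  0.03      ]
 [ 0.62177995 -0.05620879  0.03      ]]
[array([ 0.44051973, -0.06644615]), array([ 0.62013966, -0.05475504])]
```

```bash
python3 - <<'E'
from h import *
H=np.array([.5305,.1102]); q=quat(-1.66+np.pi/2)
r.move_pose([*H,.09],q); r.move_linear([*H,.0195],.1); print(r.current_force().round(1))
r.set_gripper(.03,40); r.sleep(.2)
print(r.current_t(),r.current_grip_width(),r.current_force().round(1),r.current_eef_pos())
im=grab_frame("wrist"); cv2.imwrite("pics/w2.png",im[:,:,::-1])
E
```

```text
[-0.4 -0.1  0.2]
6.4167 0.038624315104248186 [-1.3 -0.   5.3] [0.53102823 0.11036797 0.0202168 ]
```

View pics/w2.png

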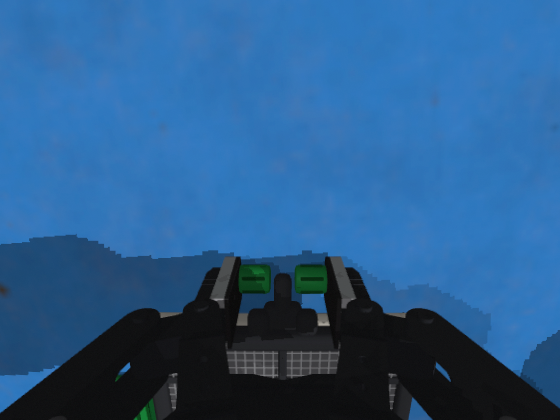

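```bash
cat >> h.py <<'E'
W=np.array([.532,-.061]); yt=-1.509
n=np.array([np.cos(yt),np.sin(yt)]); tt=np.array([-n[1],n[0]])
OFF=.0098
def P(xw,z,y=-.015):  # handle axis: xw from wall toward tray, height z
    return [*(W+n*xw+tt*y), z+OFF]
Q=quat(yt+np.pi/2)
def rep(s): print(s,round(r.current_t(),2),r.current_eef_pos().round(4),r.current_force().round(1),round(r.current_grip_width(),4))
E
python3 - <<'E'
from h import *
rep("0")
r.move_linear(P(-.150,.0115),.08,Q); rep("1")
r.move_linear(P(-.138,.0115),.05,Q); rep("2")
r.move_linear(P(-.1335,.0115),.03,Q); rep("3")
im=grab_frame("scene"); cv2.imwrite("pics/s3.png",cv2.resize(im[170:310,180:370,::-1],None,fx=4,fy=4))
E
```

```text
0 6.47 [0.531  0.1104 0.0202] [-1.1  0.   5.7] 0.0388
1 7.02 [0.5078 0.0874 0.0212] [-0.8  0.4 -1.3] 0.0384
2 7.41 [0.5088 0.075  0.0213] [ 0.3 -0.7 -1.7] 0.0385
3 7.71 [0.5088 0.0714 0.0213] [ 0.3  1.6 -1.3] 0.0387
```

View pics/s3.png

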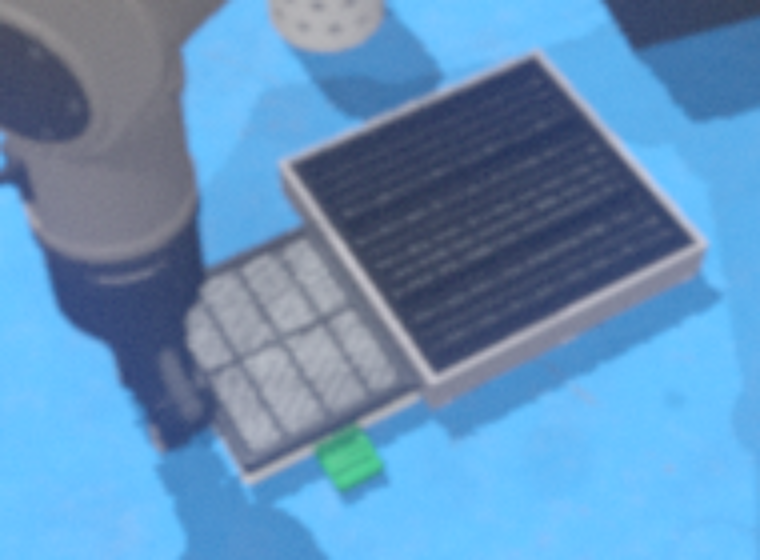

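The filter's far edge now sits flush against the tray side (pixels 310,235 to 415,385). Next I'll tip it up.

```bash
python3 - <<'E'
from h import *
for th in (10,20,30,40,50,60):
    a=np.radians(th); r.move_linear(P(-.134*np.cos(a)-.010*np.sin(a)+.001,.134*np.sin(a)+.010*np.cos(a)),.08,Q); rep(th)
im=grab_frame("scene"); cv2.imwrite("pics/s4.png",cv2.resize(im[130:310,150:370,::-1],None,fx=3.5,fy=3.3))
im=grab_frame("side"); cv2.imwrite("pics/d4.png",im[:,:,::-1])
E
```

```text
10 8.18 [0.509  0.071  0.0437] [-0.1  2.8 -0.4] 0.0388
20 8.61 [0.5092 0.0666 0.0654] [-1.1  5.4  0.1] 0.0388
30 9.03 [0.5097 0.0584 0.0857] [-0.   5.1  0.2] 0.0388
40 9.46 [0.5105 0.0464 0.1039] [-1.3  6.3  3.4] 0.0386
50 9.88 [0.5116 0.031  0.1193] [-1.6  3.6  5.1] 0.0388
60 10.3 [0.5129 0.0124 0.1314] [-1.5  3.4  7. ] 0.0387
```

View pics/s4.png

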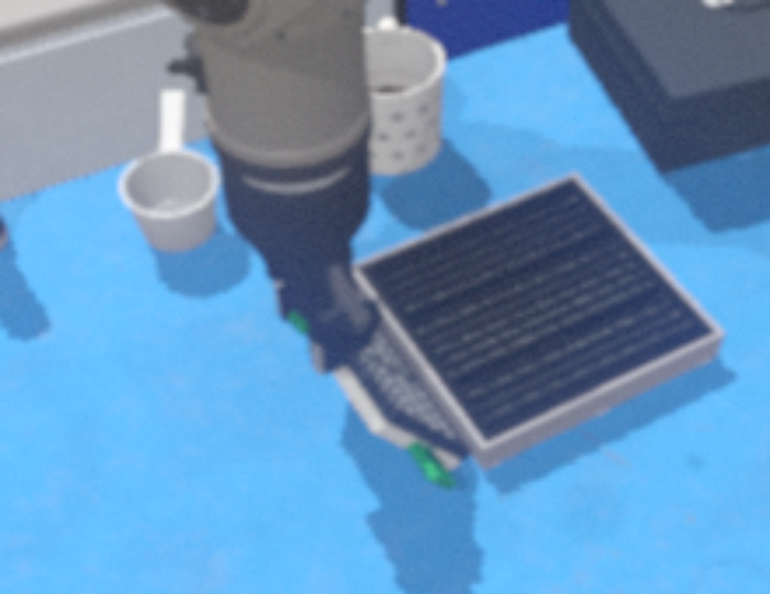

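View pics/d4.png

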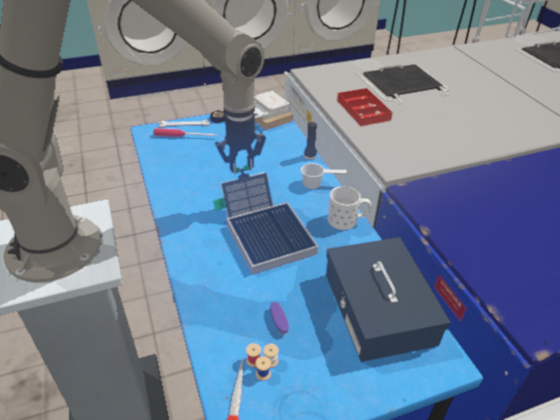

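The filter is tilted about 60°, held at its handle and braced on the tray side with the leaf shut. I'll continue past vertical over the tray edge.

```bash
python3 - <<'E'
from h import *
for th in (70,80):
    a=np.radians(th); r.move_linear(P(-.134*np.cos(a)-.010*np.sin(a),.002+.134*np.sin(a)+.010*np.cos(a)),.08,Q); rep(th)
r.move_linear(P(-.012,.150),.08,Q); rep("up")
for ph in (10,20,30,40):
    a=np.radians(ph); r.move_linear(P(.12*np.sin(a)-.010*np.cos(a),.031+.12*np.cos(a)+.010*np.sin(a)),.08,Q); rep(ph)
im=grab_frame("scene"); cv2.imwrite("pics/s5.png",cv2.resize(im[130:310,150:370,::-1],None,fx=3.5,fy=3.3))
im=grab_frame("side"); cv2.imwrite("pics/d5.png",cv2.resize(im[130:310,150:370,::-1],None,fx=3.5,fy=3.3))
E
```

```text
70 10.82 [ 0.5132 -0.008   0.1406] [-0.3 -0.5 -3.3] 0.0384
80 11.26 [ 0.5147 -0.0289  0.1452] [ 0.5  0.8 -4.1] 0.0383
up 11.72 [ 0.5163 -0.0499  0.1599] [ 0.3 -0.  -3.5] 0.0384
10 12.17 [ 0.5176 -0.0734  0.1605] [ 0.5  1.4 -3.9] 0.0388
20 12.57 [ 0.5189 -0.0942  0.1568] [ 0.  -0.5 -2.7] 0.0383
30 12.98 [ 0.5201 -0.1138  0.1495] [-0.8  1.2 -2.7] 0.0388
40 13.39 [ 0.5211 -0.1319  0.1388] [-0.1  0.9 -1.1] 0.0383
```

View pics/s5.png

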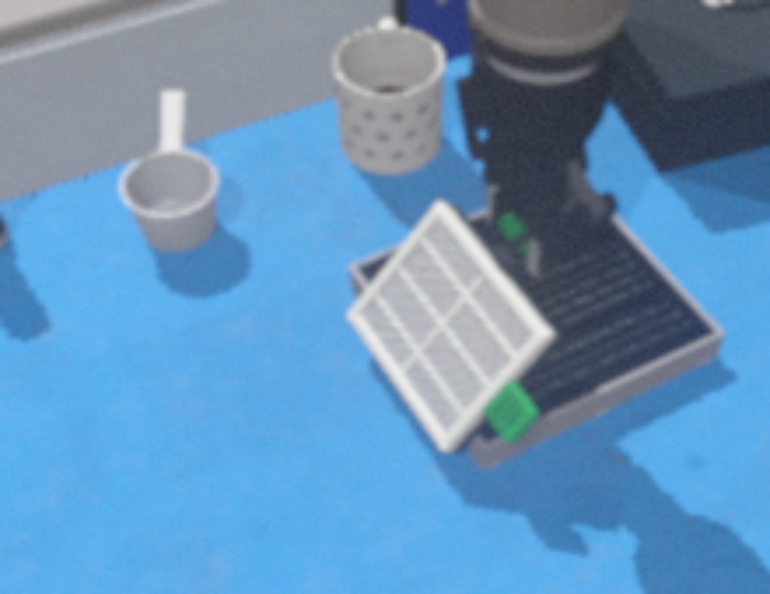

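View pics/d5.png

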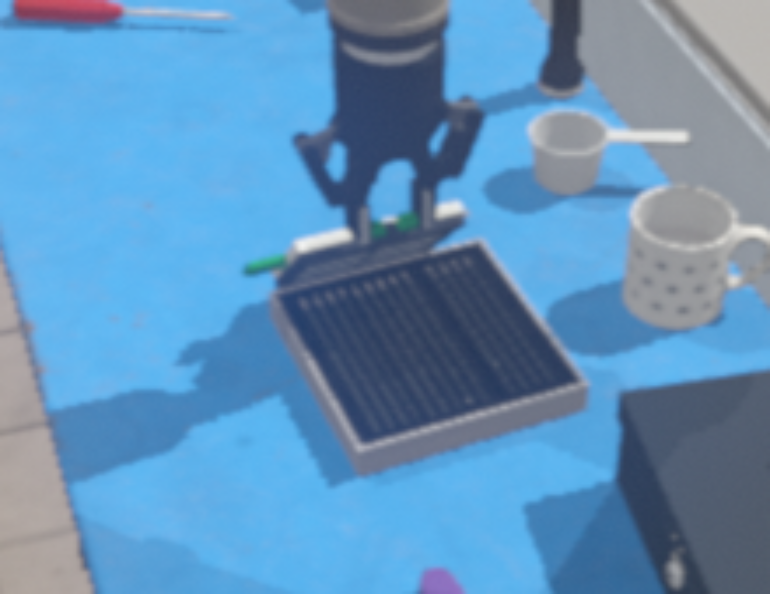

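```bash
python3 - <<'E'
from h import *
for ph in (50,60,70,80):
    a=np.radians(ph); r.move_linear(P(.12*np.sin(a)-.010*np.cos(a),.032+.12*np.cos(a)+.010*np.sin(a)),.08,Q); rep(ph)
r.move_linear(P(.140,.048),.08,Q); rep("a")
r.move_linear(P(.170,.043),.08,Q); rep("b")
r.move_linear(P(.172,.0405),.04,Q); rep("c")
im=grab_frame("scene"); cv2.imwrite("pics/s6.png",cv2.resize(im[130:310,150:370,::-1],None,fx=3.5,fy=3.3))
im=grab_frame("side"); cv2.imwrite("pics/d6.png",cv2.resize(im[130:310,150:370,::-1],None,fx=3.5,fy=3.3))
E
```

```text
50 13.9 [ 0.5221 -0.148   0.1262] [-0.5  1.5 -2.3] 0.0384
60 14.31 [ 0.523  -0.1612  0.11  ] [ 0.  -1.  -1.3] 0.0386
70 14.72 [ 0.5236 -0.1714  0.0917] [-0.7 -0.1 -0.9] 0.0384
80 15.12 [ 0.524  -0.1784  0.0719] [-0.5 -0.9 -0.5] 0.0388
a 15.62 [ 0.5254 -0.2029  0.0576] [-0.  -0.6 -0.7] 0.0387
b 16.16 [ 0.5274 -0.2327  0.0528] [-0.2 -1.2 -1.4] 0.0385
c 16.41 [ 0.528  -0.2331  0.0506] [-0.  -0.1  0.1] 0.0386
```

View pics/s6.png

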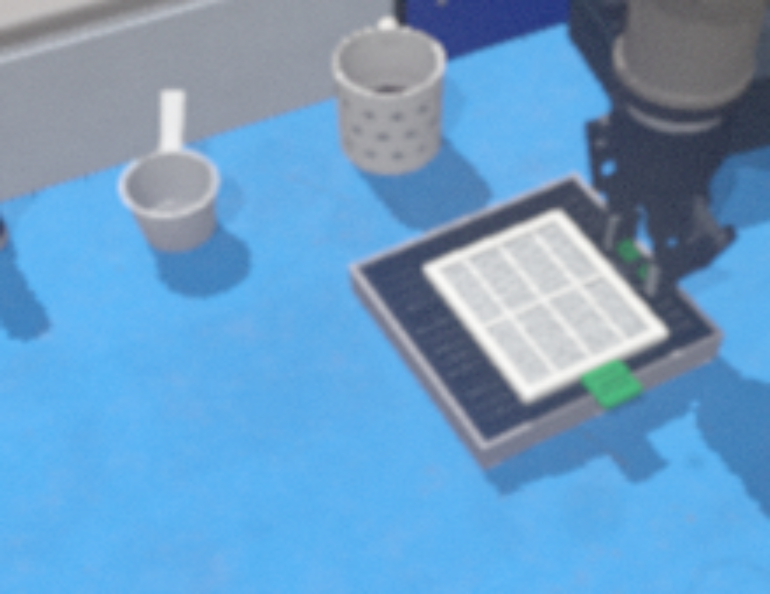

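View pics/d6.png

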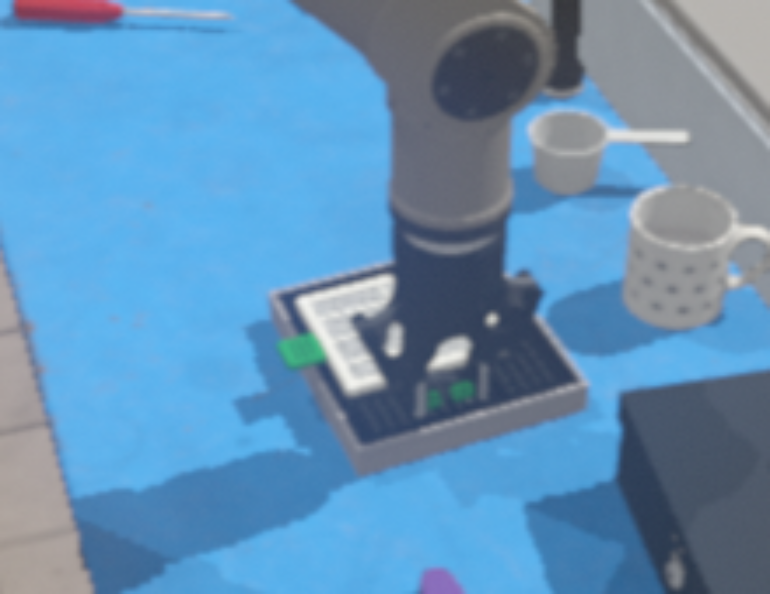

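The white leaf is on top and shut, and the filter lies flat on the grille with its tab just over the front rim. I'll release the handle and check.

```bash
python3 - <<'E'
from h import *
r.set_gripper(.06,20); rep("open"); p=P(.172,.12)
r.move_linear(p,.15); 
T=W+n*.093+tt*(-.015)
r.move_linear([*(T+tt*(-.03)-n*0.03),.29],.25); r.sleep(.2)
c=calibration("wrist"); im=grab_frame("wrist"); cv2.imwrite("pics/w7.png",im[:,:,::-1]); np.savez("w7.npz",**c)
rep("hover")
print([(round(d["confidence"],2),np.round(d["point"],4).tolist()) for d in finder.boxes_of("leaf_tab","wrist")[:2]])
tab=T+tt*(-.085); print("pred tab",tab)
for a in (0,.4,.8,1.2,1.7):
  for f in (0,1): print(a,f,r.inverse_kinematics([*(T+tt*(.067-.152*np.cos(a)+.005*np.sin(a))),.047+.152*np.sin(a)],quat(yt,f)))
E
```

```text
open 16.85 [ 0.5276 -0.2337  0.0502] [0.2 0.  0.4] 0.0599
hover 18.72 [ 0.4906 -0.1272  0.2889] [-0.4  0.2  0.3] 0.0599
[(0.65, [0.5191, -0.1482, 0.0502])]
pred tab [ 0.43793428 -0.15999818]
0 0 [ 0.47805693  0.4738455  -0.31401807  2.17544745  0.28263477  0.52983427
 -1.55779564]
0 1 [ 0.81316168  0.56244037 -0.72759812  2.15428299  0.62982494  0.64616143
  1.27306131]
0.4 0 [ 0.5129556   0.38440422 -0.36255871  2.116434    0.21452354  0.67484069
 -1.50268927]
0.4 1 [ 0.86939122  0.48093509 -0.80485737  2.09455827  0.50206908  0.76540295
  1.38032867]
0.8 0 [ 0.50735736  0.35399933 -0.38208558  2.0074316   0.17909344  0.81186334
 -1.48603181]
0.8 1 [ 0.87319526  0.45666836 -0.84748502  1.98496963  0.43887718  0.89133208
  1.4253674 ]
1.2 0 [ 0.47056111  0.38398544 -0.38002861  1.87040475  0.17560389  0.91971539
 -1.50025364]
1.2 1 [ 0.83041479  0.49492387 -0.86342901  1.84736132  0.44229476  1.00367353
  1.41404657]
1.7 0 [ 0.40526177  0.48159437 -0.36021799  1.6930839   0.19496673  1.00233452
 -1.53182846]
1.7 1 [ 0.74246391  0.60286111 -0.86051511  1.66928736  0.50189669  1.10524276
  1.36967306]
```

View pics/w7.png

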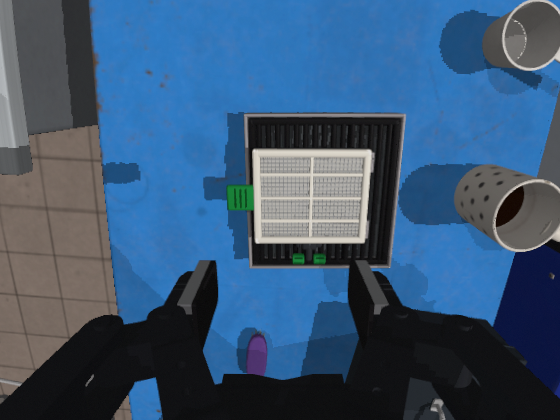

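The filter lies flat and shut on the tray. The tab covers (228–253, 185–209) and the leaf (253–371, 150–243).

```bash
python3 - <<'E'
from h import *
c=dict(np.load("w7.npz"))
X=back(c,[[228,185.5],[228,209.5],[253,197],[240.5,197.5]],.048); print(X[:,:2])
L=back(c,[[253,150],[371,150],[368.5,243],[256,243]],.05); print(L[:,:2],L.mean(0), np.linalg.norm(np.diff(L,axis=0),axis=1))
print("angle", [np.arctan2(*(L[1]-L[0])[[1,0]]),np.arctan2(*(L[2]-L[3])[[1,0]]), yt+np.pi/2])
T=W+n*.093+tt*(-.015); print(T)
for p in X: print((p[:2]-T)@n,(p[:2]-T)@tt)
E
```

```text
[[ 0.43022932 -0.14601496]
 [ 0.43058553 -0.17416617]
 [ 0.45851282 -0.15761902]
 [ 0.44448384 -0.15906907]]
[[ 0.45679511 -0.10461995]
 [ 0.58326898 -0.09661457]
 [ 0.59553157 -0.20466538]
 [ 0.46408281 -0.21270215]] [ 0.52491962 -0.15465051  0.05      ] [0.12672697 0.10874442 0.13169421]
angle [np.float64(0.0632124117910519), np.float64(0.0610639444073135), 0.06179632679489666]
[ 0.52277203 -0.15474884]
-0.014432369753565145 -0.09182669012077267
0.01368710206859281 -0.09320969311641154
-0.0011037552181302262 -0.06431381376339687
-0.0005228549741863246 -0.07840556284304843
```

```bash
cat >> h.py <<'E'
TC=W+n*.093+tt*(-.013)
QT=quat(yt,0)
def A(a,rad=.152): # TCP when leaf at angle a
    return [*(TC+tt*(.067-rad*np.cos(a)+.005*np.sin(a))), .040+rad*np.sin(a)+.005*np.cos(a)+.005]
E
python3 - <<'E'
from h import *
p=A(0); r.move_pose([p[0],p[1],.12],QT); r.set_gripper(.05,20); r.move_linear(p,.1); rep("down")
r.set_gripper(.0305,20); rep("g")
c=grab_frame("wrist"); cv2.imwrite("pics/w8.png",c[:,:,::-1])
E
```

```text
down 21.25 [ 0.4403 -0.1599  0.0503] [-0.7  0.2  0.9] 0.0502
g 21.57 [ 0.4404 -0.1598  0.0504] [0.3 0.8 1.3] 0.0303
```

View pics/w8.png

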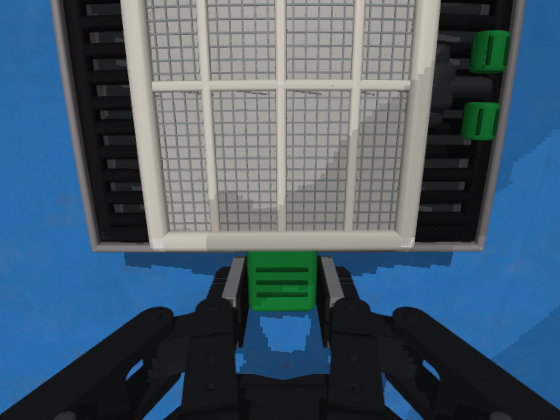

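The fingers straddle the tab at (282,280), centred. I'll close lightly in steps.

```bash
python3 - <<'E'
from h import *
for w in (.0295,.0285,.0275): r.set_gripper(w,20); rep(w)
for a in (.08,.18):
    r.move_linear(A(a),.05); rep(a)
for n_ in ("scene","side"):
    im=grab_frame(n_); cv2.imwrite(f"pics/{n_}9.png",cv2.resize(im[130:310,150:370,::-1],None,fx=3.5,fy=3.3))
E
```

```text
0.0295 21.84 [ 0.4402 -0.1597  0.0502] [-0.4  2.2  4.1] 0.0298
0.0285 22.06 [ 0.4402 -0.1598  0.0502] [-0.7  2.8  5.3] 0.0295
0.0275 22.27 [ 0.4402 -0.1598  0.0502] [-0.1  2.   5.9] 0.0297
0.08 22.67 [ 0.4404 -0.1601  0.0622] [-0.1 -0.5 -0.6] 0.0297
0.18 23.12 [ 0.4435 -0.1598  0.0775] [-0.  -0.5 -0.9] 0.0294
```

View pics/scene9.png

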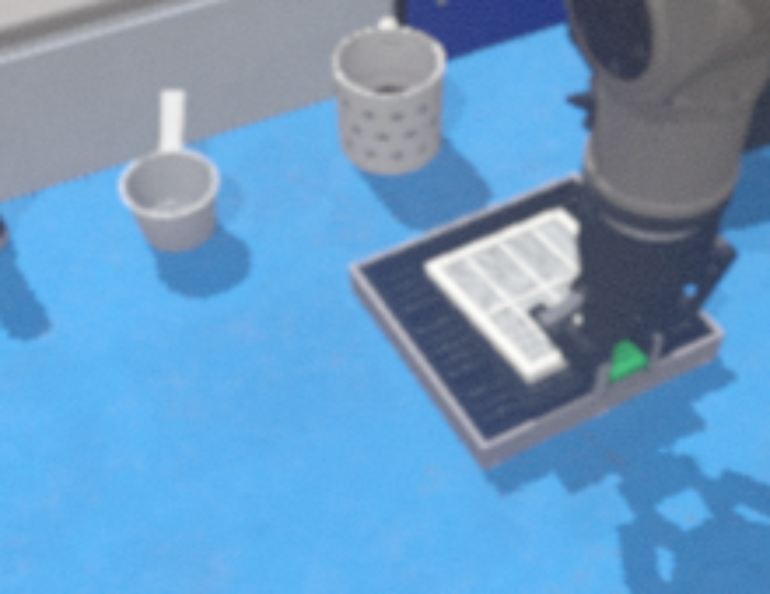

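View pics/side9.png

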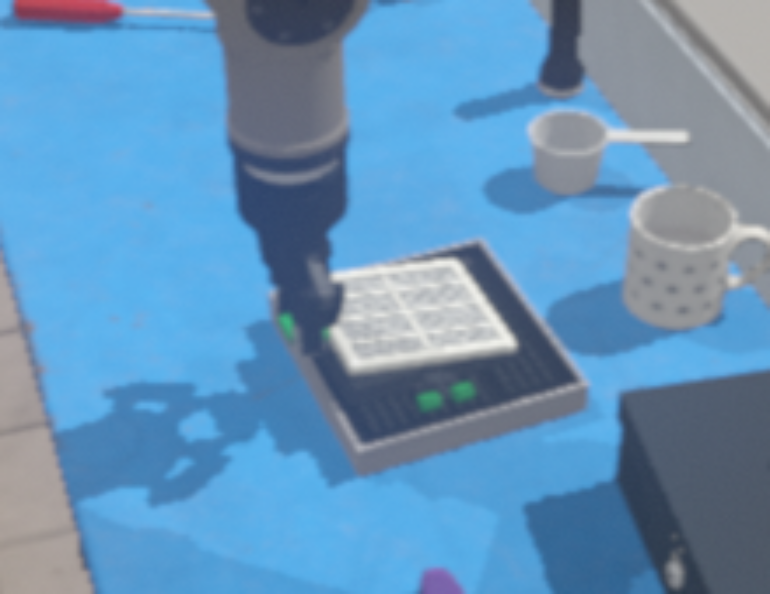

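```bash
python3 - <<'E'
from h import *
for a in (.35,.5,.65):
    r.move_linear(A(a),.06); rep(a)
for n_ in ("scene","side"):
    im=grab_frame(n_); cv2.imwrite(f"pics/{n_}10.png",cv2.resize(im[130:310,150:370,::-1],None,fx=3.5,fy=3.3))
E
```

```text
0.35 23.8 [ 0.4515 -0.1591  0.1022] [ 1.3  0.7 -0.9] 0.0297
0.5 24.33 [ 0.4615 -0.1585  0.1226] [ 1.7  0.3 -0.7] 0.0296
0.65 24.87 [ 0.4745 -0.1577  0.1413] [ 0.5  0.7 -0.9] 0.0293
```

View pics/scene10.png

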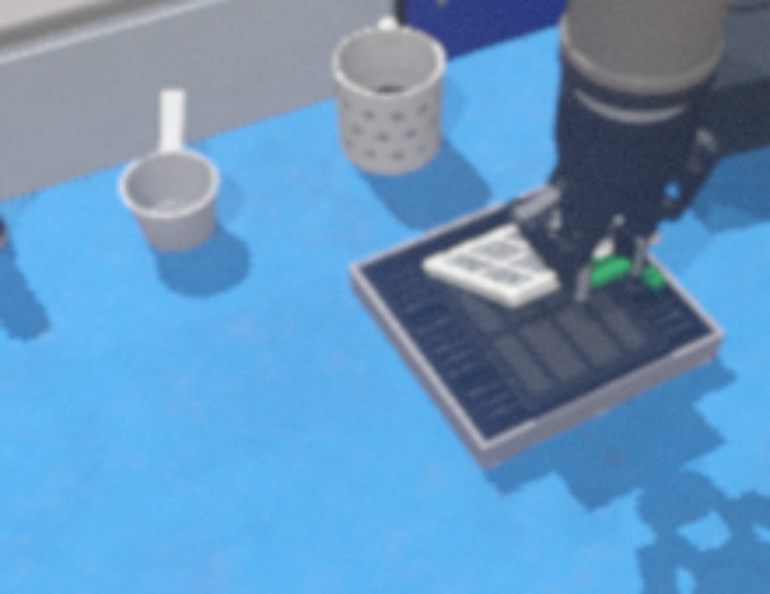

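View pics/side10.png

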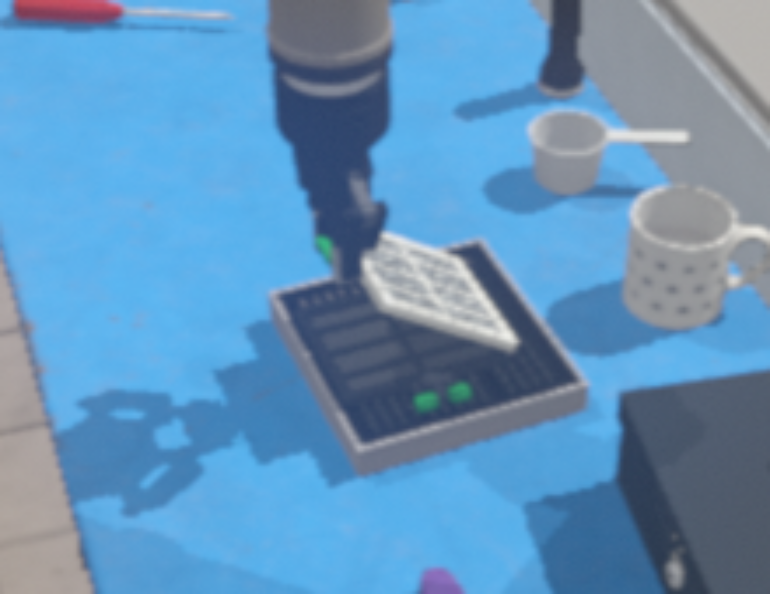

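The leaf swings open cleanly, with the dark base flat on the grille and the tab turning in the fingers. I'll carry on to about 1.72 rad.

```bash
python3 - <<'E'
from h import *
for a in (.85,1.05,1.25,1.45,1.6,1.72):
    r.move_linear(A(a),.06); rep(a)
for n_ in ("scene","side"):
    im=grab_frame(n_); cv2.imwrite(f"pics/{n_}11.png",cv2.resize(im[130:310,150:370,::-1],None,fx=3.5,fy=3.3))
E
```

```text
0.85 25.62 [ 0.4958 -0.1564  0.1627] [ 0.6 -0.3 -1.3] 0.0293
1.05 26.28 [ 0.5209 -0.1548  0.1795] [ 0.3 -0.3 -3. ] 0.0294
1.25 26.94 [ 0.5491 -0.153   0.191 ] [-0.3  1.2 -1.4] 0.0293
1.45 27.6 [ 0.5788 -0.1512  0.1966] [ 1.4  0.4 -1.8] 0.0296
1.6 28.13 [ 0.6015 -0.1498  0.1967] [ 0.5  0.3 -0.8] 0.0295
1.72 28.58 [ 0.6196 -0.1486  0.1945] [ 0.3  0.7 -1.6] 0.0296
```

View pics/scene11.png

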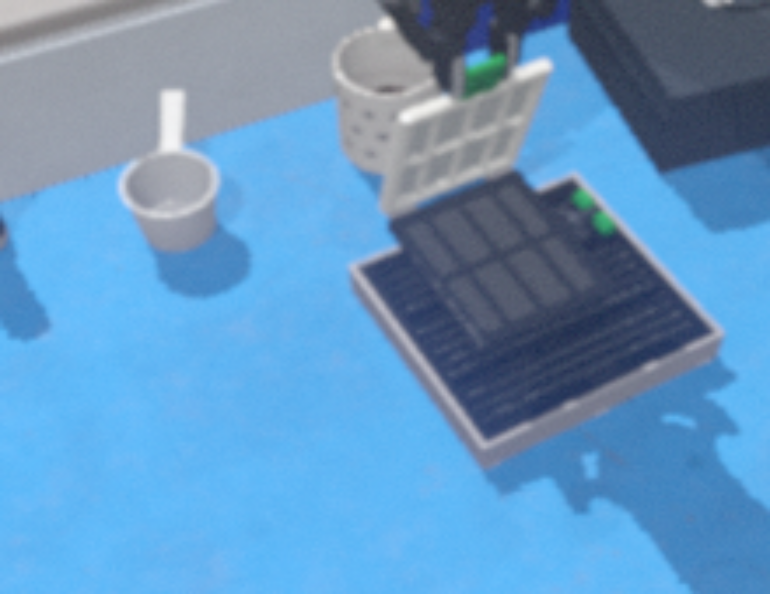

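View pics/side11.png

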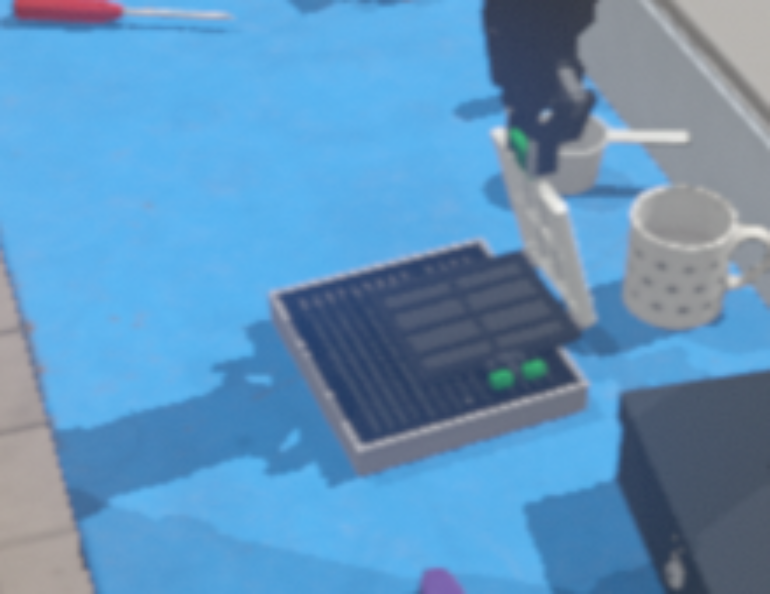

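Near the end the grip dragged the filter: the base has slid about 5 cm toward the mug and now overhangs the rear rim. The leaf is at about 1.35 rad, leaning forward in the side view. I'll release the tab and measure.

```bash
python3 - <<'E'
from h import *
r.set_gripper(.045,20); rep("open"); p=r.current_eef_pos()
r.move_linear([p[0],p[1],.26],.1); r.move_linear([.47,-.15,.31],.25); r.sleep(.2); rep("x")
for n_ in ("scene","side"):
    im=grab_frame(n_); cv2.imwrite(f"pics/{n_}12.png",cv2.resize(im[130:310,150:370,::-1],None,fx=3.5,fy=3.3)); cv2.imwrite(f"pics/{n_}12full.png",im[:,:,::-1])
c=calibration("wrist"); im=grab_frame("wrist"); cv2.imwrite("pics/w12.png",im[:,:,::-1]); np.savez("w12.npz",**c)
E
```

```text
open 28.98 [ 0.6193 -0.1489  0.1949] [ 0.5 -0.5 -0.1] 0.0448
x 30.77 [ 0.4708 -0.1497  0.3092] [-0.2  0.7 -0.2] 0.0452
```

View pics/scene12.png

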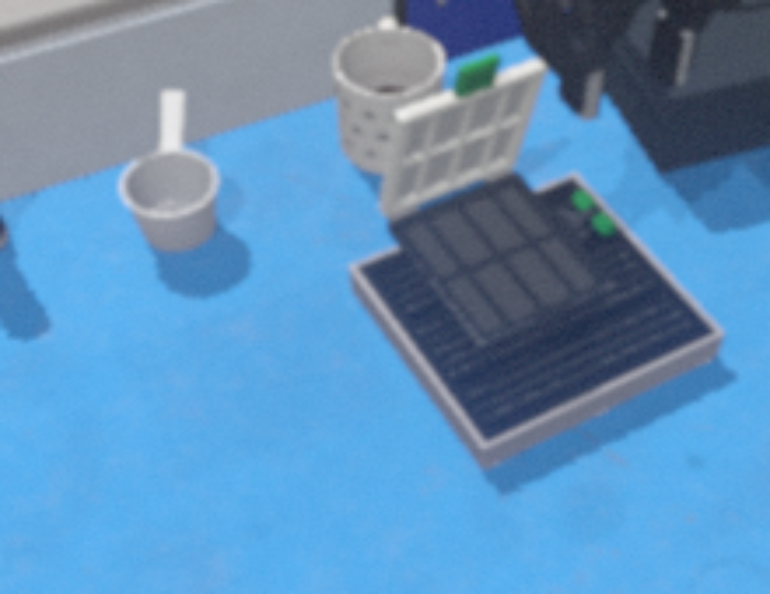

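View pics/side12.png

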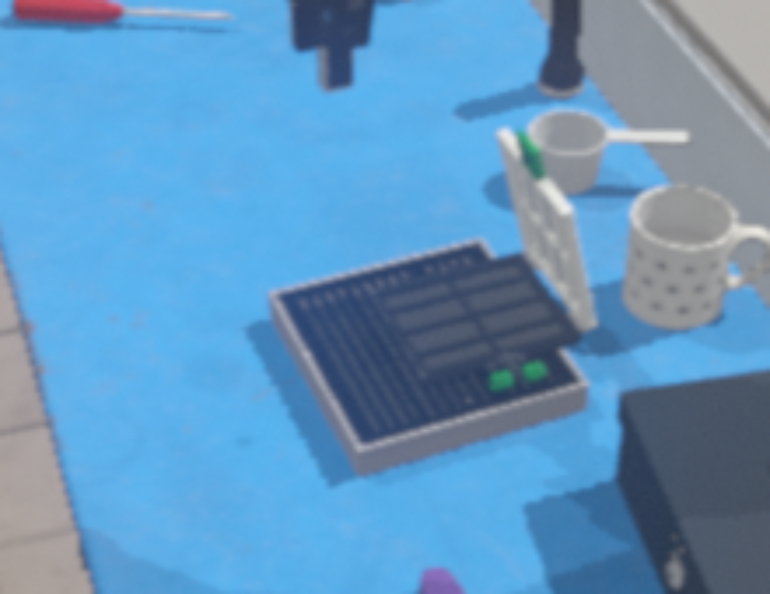

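View pics/w12.png

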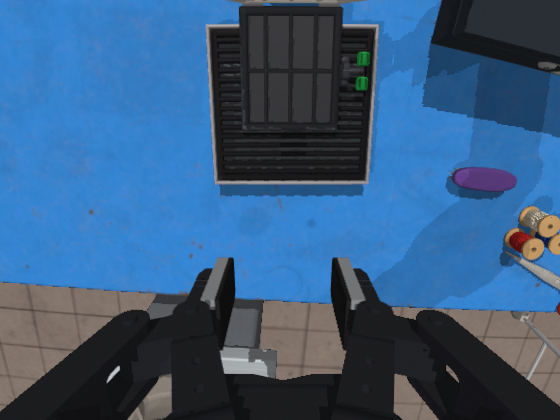

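The leaf stays up and the base looks flat. I'll fit the base pose and the leaf angle.

```bash
python3 - <<'E'
from h import *
c=dict(np.load("w12.npz"))
B=back(c,[[242,130],[341,131],[341.5,8],[240.5,8]],.04); print(B[:,:2].round(4),np.linalg.norm(np.diff(B,axis=0),axis=1).round(4))
F,e=rect(c,[[242,130],[341,131],[341.5,8],[240.5,8]],np.array([[-55,-65],[55,-65],[55,65],[-55,65]])/1e3,.04,[.57,-.15,.06]); print(F,e.round(1).tolist())
TO=W+n*.095; d=F[:2]-TO; print("in tray",d@n,d@tt)
# leaf fit with scene/side; local: u along -n (to +y world), v = along tt
v=np.array([-np.sin(F[2]),np.cos(F[2])]) # filter local 2nd axis is along tt? check
sc=calibration("scene"); sd=calibration("side")
cv=lambda a:(np.array(a,float)+.5)/[3.5,3.3]-.5+[150,130]
# points (n-coordinate, radius from hinge, height normal)
nn=n; t2=tt
def leaf(a,nx,rad,h,dy): 
    y=.067+dy-rad*np.cos(a)+h*np.sin(a); z=.04+rad*np.sin(a)+h*np.cos(a)
    return [*(F[:2]+nn*nx+t2*y),z]
# scene: visible face is underside (h=0) : corners far top
obs_s=cv([[402,116],[541,66],[477,78]]); 
def f(p):
    X=[leaf(p[0],-.055,.132,.005,p[1]),leaf(p[0],.055,.132,.005,p[1]),leaf(p[0],0,.147,.005,p[1])]
    return (proj(sc,X)-obs_s).ravel()
s=least_squares(f,[1.4,0]);print("scene",s.x,s.fun.round(1))
s=least_squares(lambda a:f([a[0],0]),[1.4]);print("scene dy0",s.x,s.fun.round(1))
obs_d=cv([[505,135],[565,209],[530,155]])
def g(p):
    X=[leaf(p[0],-.055,.132,.005,p[1]),leaf(p[0],.055,.132,.005,p[1]),leaf(p[0],0,.147,.005,p[1])]
    return (proj(sd,X)-obs_d).ravel()
s=least_squares(g,[1.4,0]);print("side",s.x,s.fun.round(1))
s=least_squares(lambda a:g([a[0],0]),[1.4]);print("side dy0",s.x,s.fun.round(1))
E
```

```text
[[ 0.5112 -0.1017]
 [ 0.5173 -0.2148]
 [ 0.6444 -0.2016]
 [ 0.6375 -0.096 ]] [0.1133 0.1278 0.1058]
[ 0.57736921 -0.15351199 -1.50307444] [[1.1, 2.2], [-1.9, 0.8], [2.4, -1.4], [-1.7, -1.1]]
in tray 0.00013726618126086112 0.03956934658181161
scene [1.12283906 0.03417288] [-1.3  0.5  1.  -1.3  0.4  0.7]
scene dy0 [1.33462584] [ 0.3 -0.1  3.1 -2.1  1.6 -1.2]
side [ 1.38852782 -0.00336691] [-1.2 -1.4  0.9  1.4  0.3  0.2]
side dy0 [1.36513167] [-1.1 -1.3  1.   1.5  0.3  0.4]
```

The centre is at tray y = +0.040 and the leaf at about 1.35 rad. I'll press on the base's free half with closed fingertips and draw the filter back. After that I'll push the leaf past upright.

```bash
python3 - <<'E'
from h import *
C=W+n*.095+tt*.0396
r.set_gripper(0,20)
p=C+tt*(-.042)
r.move_linear([*p,.12],.25,QT)
r.move_linear([*p,.064],.1); rep("near")
z=.064
for i in range(14):
    z-=.001; r.move_linear([*p,z],.05); f=r.current_force()
    if f[2]>6: break
rep("press")
for s in (.01,.02):
    r.move_linear([*(p-tt*s),z],.04); rep(s)
im=grab_frame("side"); cv2.imwrite("pics/side13.png",cv2.resize(im[130:310,150:370,::-1],None,fx=3.5,fy=3.3))
im=grab_frame("scene"); cv2.imwrite("pics/scene13.png",cv2.resize(im[130:310,150:370,::-1],None,fx=3.5,fy=3.3))
E
```

```text
near 33.09 [ 0.5359 -0.156   0.0645] [ 0.3 -0.  -0.2] -0.0001
press 35.09 [ 0.5357 -0.156   0.0571] [-4.   1.8 11.8] -0.0002
0.01 35.49 [ 0.5271 -0.1566  0.0571] [ 1.2 -0.1  8.8] -0.0
0.02 35.89 [ 0.5169 -0.1573  0.0571] [ 2.6 -0.7  8.4] -0.0001
```

View pics/side13.png

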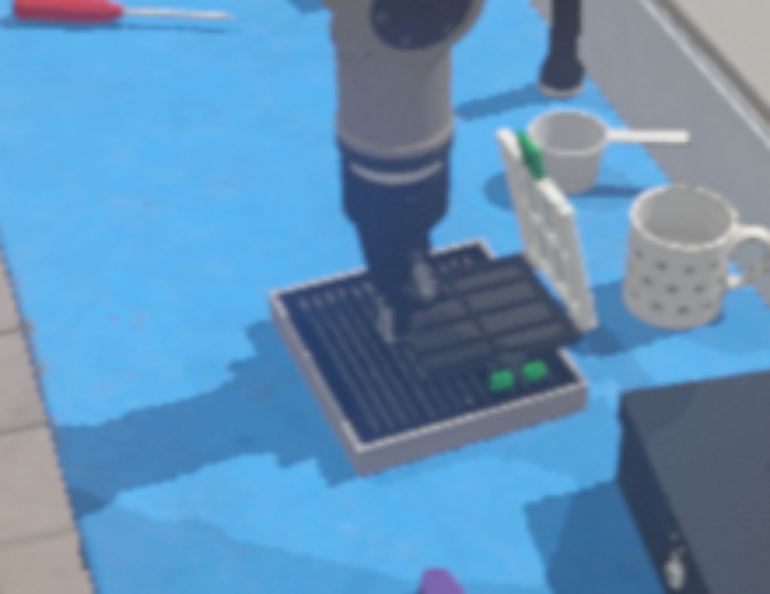

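View pics/scene13.png

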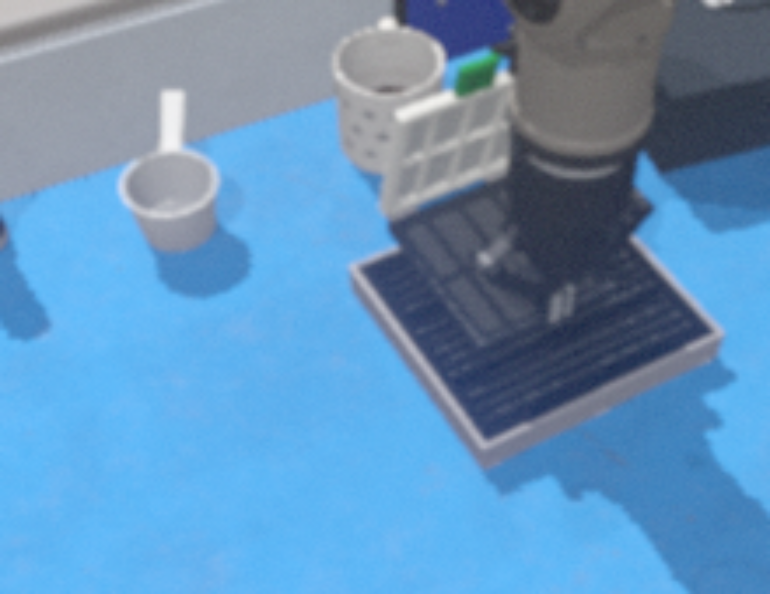

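The fingertips slid over the base instead of dragging it. Contact at z = 0.040 does confirm that the base is flat. The centre is well within limits, so I'll leave the filter there and push the leaf past upright from the front.

```bash
python3 - <<'E'
from h import *
O=W+n*.095
p=r.current_eef_pos(); r.move_linear([p[0],p[1],.167],.2)
def G(y): return [*(O+tt*y),.167]
r.move_linear(G(.05),.1,QT); rep("pre")
for y in (.07,.08,.09,.098):
    r.move_linear(G(y),.05); rep(y)
im=grab_frame("side"); cv2.imwrite("pics/side14.png",cv2.resize(im[130:310,150:370,::-1],None,fx=3.5,fy=3.3))
im=grab_frame("scene"); cv2.imwrite("pics/scene14.png",cv2.resize(im[130:310,150:370,::-1],None,fx=3.5,fy=3.3))
E
```

```text
pre 37.56 [ 0.5871 -0.1528  0.1665] [-0.2 -0.6 -0.2] -0.0
0.07 38.11 [ 0.6078 -0.1514  0.1668] [-1.   0.1  0.1] 0.0001
0.08 38.46 [ 0.6181 -0.1507  0.167 ] [-0.2  0.8 -1. ] 0.0003
0.09 38.81 [ 0.628  -0.1501  0.167 ] [-0.4 -0.8  0. ] -0.0001
0.098 39.12 [ 0.636  -0.1496  0.167 ] [-0.3  0.3  1.3] -0.0003
```

View pics/side14.png

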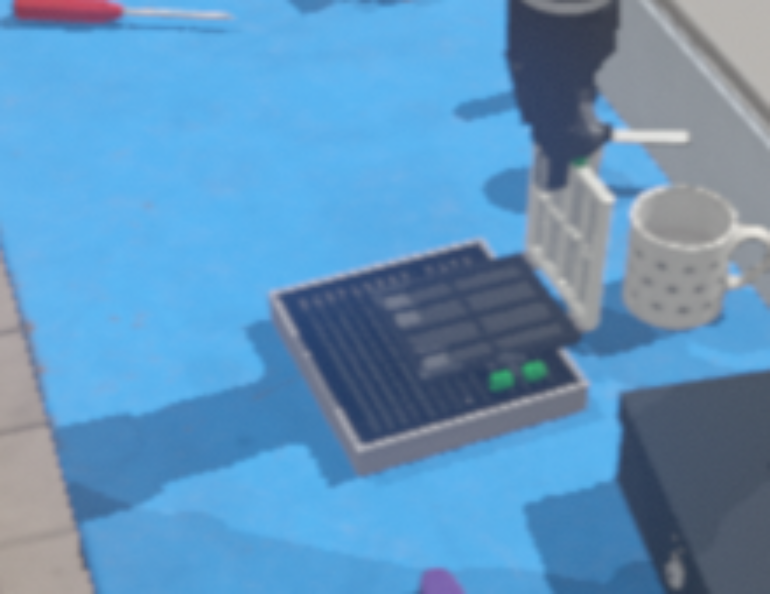

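View pics/scene14.png

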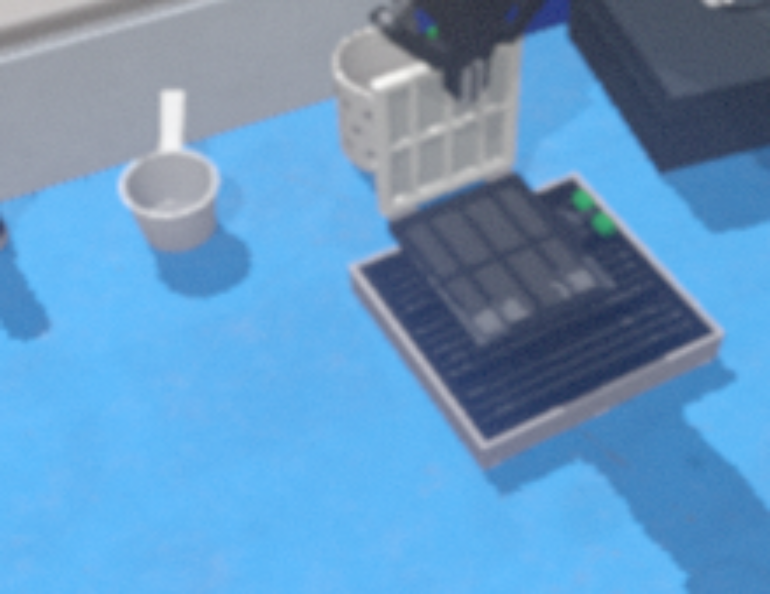

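The leaf is now upright, with its side-view edge near vertical from (600,200) to (590,325), and the base hasn't moved. I'll retract and measure.

```bash
python3 - <<'E'
from h import *
O=W+n*.095
r.move_linear([*(O+tt*.05),.167],.1); r.move_linear([*(O-tt*.02),.27],.2); r.move_linear([.45,-.02,.33],.25); r.sleep(.5); rep("x")
im=grab_frame("side"); cv2.imwrite("pics/side15.png",cv2.resize(im[130:310,150:370,::-1],None,fx=3.5,fy=3.3))
for l in("mug","lint_brush","torch"): print(l,[(round(d["confidence"],2),np.round(d["point"],3).tolist()) for d in finder.boxes_of(l,"side")[:1]])
im=grab_frame("scene"); cv2.imwrite("pics/scene15.png",cv2.resize(im[130:310,150:370,::-1],None,fx=3.5,fy=3.3))
E
```

```text
x 41.93 [ 0.45   -0.0202  0.3299] [-0.7 -0.4 -0.2] 0.0003
mug [(0.76, [0.752, -0.168, 0.055])]
lint_brush [(0.55, [0.467, -0.415, 0.023])]
torch [(0.78, [0.776, 0.157, 0.062])]
```

View pics/side15.png

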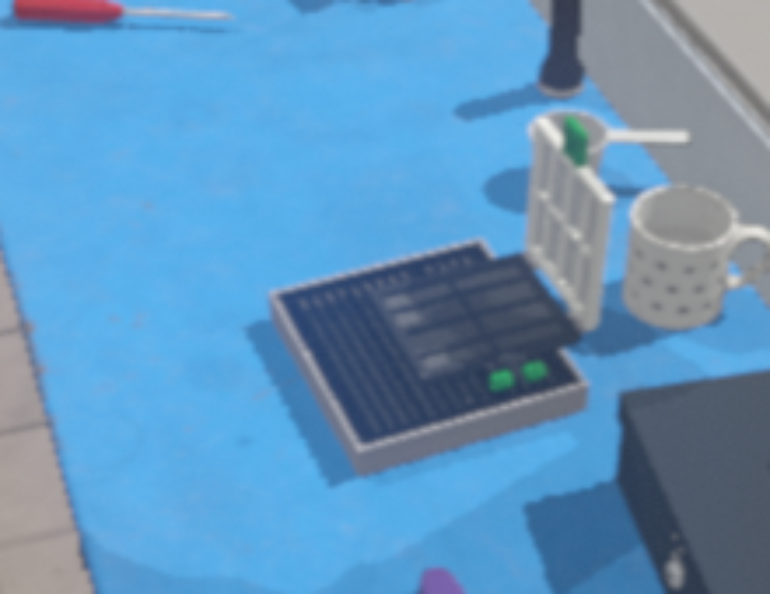

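View pics/scene15.png

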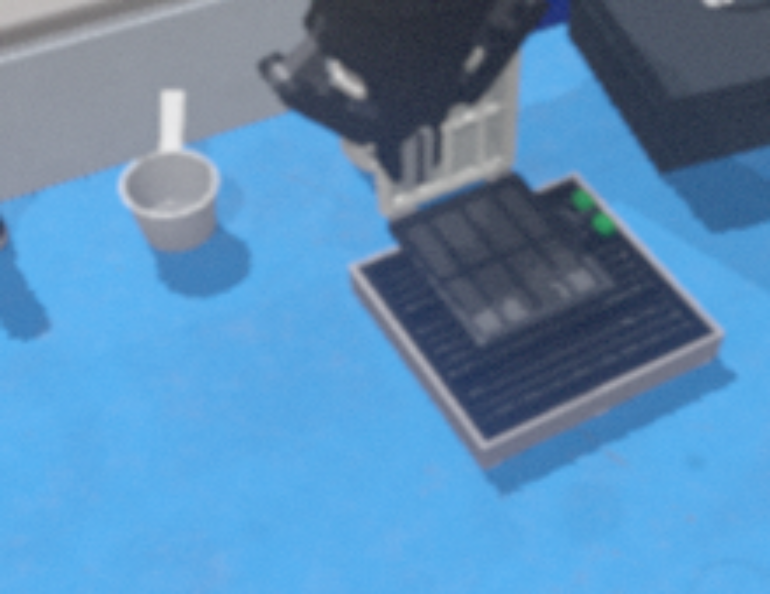

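```bash
python3 - <<'E'
from h import *
F=np.array([.5774,-.1535]); sd=calibration("side")
cv=lambda a:(np.array(a,float)+.5)/[3.5,3.3]-.5+[150,130]
obs=cv([[541,124],[604,198],[576,141]])
def g(p):
    a,dy=p;X=[]
    for nx,rad in((-.055,.132),(.055,.132),(0,.147)):
        X.append([*(F+n*nx+tt*(.067+dy-rad*np.cos(a)+.005*np.sin(a))),.04+rad*np.sin(a)+.005*np.cos(a)])
    return (proj(sd,X)-obs).ravel()
for s in (least_squares(g,[1.5,0]),least_squares(lambda a:g([a[0],0]),[1.5])): print(s.x,s.fun.round(1))
E
```

```text
[ 1.60542270e+00 -1.17865034e-03] [-0.5 -1.1  1.2  1.3 -0.4  0.9]
[1.59675028] [-0.5 -1.1  1.2  1.3 -0.4  0.9]
```

Leaf at about 1.60 rad, which is past the 1.4 limit. The robot is clear and nothing is moving, so I'm handing in.

```bash
python3 - <<'E'
from h import *
r.job_done(); print(r.current_t())
E
```

```text
the job is handed in; nothing more can be done
the job is handed in; nothing more can be done
```

The filter is lying flat on the tray's grille, turned over, with its leaf standing open at about 1.60 rad. I handed the job in at about 42 s of the 64 s allowed; no verdict is reported.

**What I did:** I held the handle by its two flat ends, pushed the far edge against the tray side and tipped the filter over. It lay on the grille with the white leaf on top and shut. I then swung the leaf open by its tab and let go.

**What went wrong on the way:**
- **Dragged filter:** late in the swing the grip on the tab pulled the filter about 5 cm toward the mug and left the leaf at only about 1.35 rad. I opened it the rest of the way by pushing its inside face with closed fingertips.
- **Failed correction:** pressing on the base to pull the filter back did not work, because the fingertips slid over it. The filter therefore overhangs the rear rim.

**Last checks:**
- **Leaf:** the side camera gave about 1.60 rad (1.4 needed). The scene camera was blocked at the end, so that angle comes from one camera.
- **Filter position:** its centre is at about (0.00, +0.04) m in the tray frame, measured before the last push; pictures after the push show it in the same place. Fingertips touching the base at z = 0.040 m showed the base flat on the grille.
- **Bystanders:** the brush, mug and torch were found within 8 mm of their first reported positions, which is close to the finder's accuracy.
- **Robot:** the arm was clear of everything.

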